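# Weigh the red pigment pot on the studio scale

### The job

Weigh the red pigment pot: pick it up and set it upright in the middle of the round steel pan of the bench scale, gently, so that the sprung pan is never driven down against its stop. Let go, and leave it standing there with nothing else resting on the pan.

Things in the scene. Friction and masses are not known exactly. Their poses are not given: they have to be found in the camera images.
- pot_red: Closed plastic pigment pot with a red lid and red band on a white body, an upright plain cylinder 48 mm in diameter and 64 mm high, about 0.2 kg. Origin at the centre of its underside, z up along its axis. It stands upright on the work surface among three pots of the same shape in yellow, blue and green (at least 110 mm from centre to centre).
- pan_centre (a point): Centre of the upper face of the bench scale's pan, z up. The pan is a flat, rimless steel disc 130 mm in diameter and 6 mm thick with a faint circle in its middle about as wide as a pot, carried 20 mm above a grey housing 190 x 200 mm, 44 mm high, fixed to the table. Unloaded, the pan's upper face is 70 mm above the work surface; this point sinks with the pan.
- pan (a joint): How far the sprung pan has sunk, in m: 0 unloaded, hard stop at 0.016. The spring gives about 1 mm per 0.35 N and is well damped; the pot's weight alone sinks it by 4 to 8 mm.
Mind the look-alikes: they are no part of the job. What is meant by the pot_red is not pink, and is the larger of those in its own colour.

How it is judged:
By the outcome, as a careful person would: the job done as asked, in the order asked, and still so for the second after the job is handed in, with the robot touching nothing.
It also fails if it takes over 43 s, if anything falls off the work surface, if the arm or the gripper's body presses on something with over 40 N, if the wrist force passes 120 N, or if a joint passes its speed limit or range.

### The arm

A 6-joint arm with a two-finger parallel gripper is mounted at the origin on the work surface. World frame = base frame: x ahead of the robot, y to its left, z up, the work surface at z = 0. Lengths are in mm, angles in rad, forces in N, time in s.
With the tool pointing down it reaches from about 350 to 775 mm from the base axis. Payload 7.3 kg.
Tool frame: the origin (TCP) lies between the finger pads; the fingertips stand 25 mm ahead of it and the grasp point (between the pads) lies 6 mm ahead of it; z points along the fingers, y is the line along which they close (so a half turn about z gives the same grasp; the last joint's range is limited). The gripper opens to 92 mm and grips with 3 to 60 N. Pads are 19 mm wide; open, the fingers measure 130 mm over their backs; the gripper's body (75 mm by 190 mm) begins 47 mm behind the grasp point.
Start: joints at [1.09, 0.342, 1.524, -0, 1.275, -0.146], TCP at [172.49, 495.873, 251.741] pointing down, gripper open.
Joint ranges: [-2.53, 2.53], [-0.77, 2.02], [0.04, 2.7], [-1, 4.14], [0.28, 2.66], [-3.11, 3.11]. Speed limits (rad/s): [2.57, 2.57, 3.14, 3.14, 3.14, 3.14].

### API

Orientations are given as [roll, pitch, yaw] about the fixed x, y, z axes, in that order (R = Rz(yaw) Ry(pitch) Rx(roll)).
In Python, from plant import bot gives the robot as it stands.
- The arm moves only by the tool play_rows, never from a script. Its argument "commands" is a list of rows, each an object of numbers: "x", "y", "z": the shift along the tool's x, y, z in m; "twist": the turn about the tool's z in degrees. In form: [{"x": .., "y": .., "z": .., "twist": ..}, ...]. A call has exactly 8 rows; each row is the pose to reach, as a shift and turn from the pose commanded when the call began, along the tool's axes at that moment; what a row does not reach only later rows make up. A row lasts 1/10 s, in which the tool goes at most 50 mm and 8.59 degrees, less where a joint would pass 70% of its speed; a pose out of reach is approached as far as the arm can. A call with a gripper value outside its range is refused whole. "jaw" is the closure, from 0 (fully open) to 1 (shut), set as the call begins (left out, the last holds). The fingers move at their own pace and stop on an object; the grip force is fixed at half the most. Time passes only in rows, so rows that repeat a pose let the fingers close, or fill a call up. It gives the time, the measured TCP pose, the force, the opening and the grip force at its end, in the units of the state.
- bot.get_obs(): the state, without advancing time (a new reading comes with each control period).
- bot.capture(name): name is "side" or "top"; returns a dict with "pixels" (400x640x3 uint8, red, green, blue), "fx", "fy", "cx", "cy" (pixels), "k1" (the pictures are not rectified: a ray, as slopes to the right and down, at radius r is drawn at 1 + k1 r^2 times it, then the intrinsics apply), "eye" and "rotation" of the camera in the world. Camera axes: x right, y down, z forward; pixel columns grow to the right and rows downward; lengths in mm; the calibration is good to about 2 mm. A picture is of the moment at which its call begins. There is no depth.
- bot.close_job(): hands the job in; it is judged then, once.
The state is a dict: "time": time; "joint_positions": joint angles; "dq": joint speeds; "tau": joint torques, N m; "tool_pos": TCP position; "tcp_rot": TCP orientation; "contact_force": force on the tool from outside, world axes, zero at the start; "moment": the same for the moment, N m; "grip_width": finger opening in mm; "finger_force": force on a finger pad.
Only numpy, scipy, OpenCV 4.12 (cv2) and the standard library are available. Lean on these libraries where they do the work, as an engineer would, in place of code of your own. Each camera call takes 0.05 s, during which the arm holds its last target. There are 200 camera calls.

## Working session

There is one attempt and no reset: what is moved stays moved. The work goes in short steps, Python scripts to look and compute and a tool call to move; the robot and the scene stay as the last step left them, time stands still between calls to the robot, and variables do not carry over. Pictures are saved under pics/ and viewed, at most 10 in all, crops included, and the job is handed in when it is done.

Besides the shell and the picture viewer there is one more tool, called after "Request:" in YAML: its name, and indented under it one key for each argument. play_rows: Moves the arm, as the interface text tells. Its arguments: {"type":"object","properties":{"commands":{"type":"array"},"jaw":{"type":"number"}},"required":["commands"]}

```bash
mkdir -p pics; cat > h.py <<'E'
import numpy as np, cv2
from plant import bot
def cap(n,f):
    c=bot.capture(n); cv2.imwrite('pics/'+f,np.ascontiguousarray(c['pixels'][:,:,::-1])); return c
def ray(c,u,v):
    K=np.array([[c['fx'],0,c['cx']],[0,c['fy'],c['cy']],[0,0,1.]])
    p=cv2.undistortPoints(np.array([[[u,v]]],float),K,np.array([c['k1'],0,0,0.]))[0,0]
    return np.array(c['eye'],float),np.array(c['rotation'],float).reshape(3,3)@np.array([p[0],p[1],1.])
def onz(c,u,v,z):
    e,d=ray(c,u,v); return e+d*(z-e[2])/d[2]
E
python3 - <<'E'
from h import *
o=bot.get_obs(); print({k:np.round(v,3) for k,v in o.items()})
for n in ('top','side'):
    c=cap(n,n+'1.png'); print(n,{k:c[k] for k in c if k!='pixels'})
E
```

```text
{'time': np.float64(0.0), 'joint_positions': array([ 1.09 ,  0.343,  1.525, -0.   ,  1.275, -0.146]), 'dq': array([-0.002, -0.002, -0.   ,  0.   ,  0.   ,  0.001]), 'tau': array([  0.   , -43.124, -24.422,   0.072,   0.056,  -0.   ]), 'tool_pos': array([172.305, 495.525, 251.054]), 'tcp_rot': array([-3.14 , -0.   ,  2.807]), 'contact_force': array([ 1.066,  0.   , -0.239]), 'moment': array([0.025, 0.035, 0.02 ]), 'finger_force': np.float64(0.0), 'grip_width': np.float64(91.692)}
top {'fx': 419.2859962678826, 'fy': 419.2859962678826, 'cx': 324.5306180079744, 'cy': 205.96425820061603, 'k1': 0.012750303234460981, 'eye': array([470.98583873, -33.72990803, 900.23323258]), 'rotation': array([-3.01265885,  0.00529895, -1.587769  ])}
side {'fx': 409.9093879006193, 'fy': 409.9093879006193, 'cx': 318.14147724404023, 'cy': 194.7202528802208, 'k1': -0.019152364721791347, 'eye': array([425.16064576, 637.71809648, 729.56126595]), 'rotation': array([-2.33706101, -0.00595727, -2.95251862])}
```

View pics/top1.png

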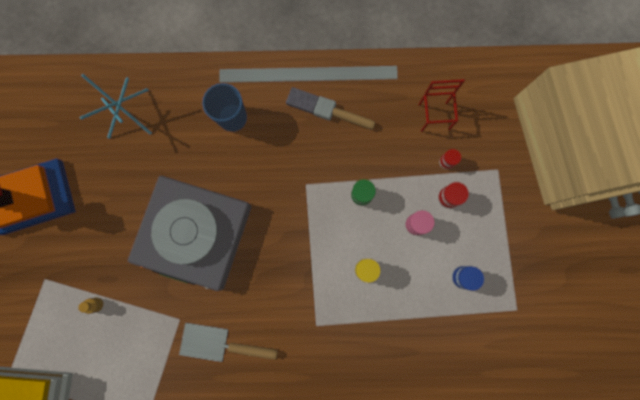

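View pics/side1.png

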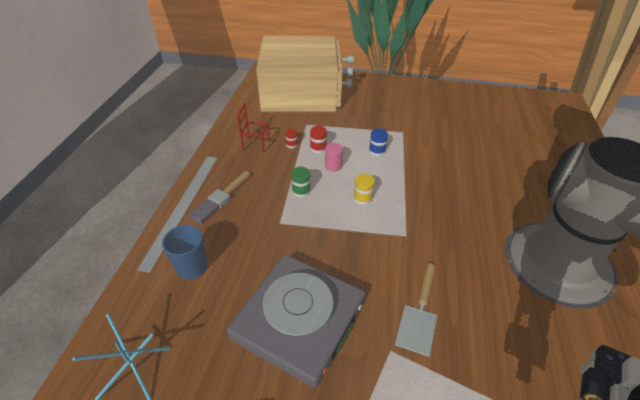

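The top view shows the red pot's lid at about (454,195), with the pink pot at (420,223), the small red pot at (451,158) and the pan centre at (184,231). In the side view, the red pot is at (318,135) and the pan centre at (298,301).

```bash
python3 - <<'E'
s=open('h.py').read().replace("np.array(c['rotation'],float).reshape(3,3)","Rotation.from_euler('xyz',c['rotation']).as_matrix()").replace("import numpy as np, cv2","import numpy as np, cv2\nfrom scipy.spatial.transform import Rotation")
s+='''
def blobs(c,ranges,box,amin=60):
    hsv=cv2.cvtColor(np.ascontiguousarray(c['pixels']),cv2.COLOR_RGB2HSV)
    m=sum(cv2.inRange(hsv,np.array(a),np.array(b)) for a,b in ranges)
    k=np.zeros_like(m); x0,y0,x1,y1=box; k[y0:y1,x0:x1]=m[y0:y1,x0:x1]
    n,_,st,ce=cv2.connectedComponentsWithStats(k)
    return [(st[i],ce[i]) for i in range(1,n) if st[i,4]>=amin]
RED=[((0,170,60),(6,255,255)),((172,170,60),(180,255,255))]
'''
open('h.py','w').write(s)
E
python3 - <<'E'
from h import *
t=bot.capture('top'); s=bot.capture('side')
for st,ce in blobs(t,RED,(400,140,500,260)): print('top',st,ce.round(1),onz(t,*ce,64).round(1))
for st,ce in blobs(s,RED,(280,115,345,175)): print('side',st,ce.round(1),onz(s,*ce,64).round(1))
for n,u,v,z in(('pink',420,222,64),('green',363,191,64),('yel',368,270,64),('blue',467,278,64),('smallred',453,157,40),('panT',184,231,70)): print(n,onz(t,u,v,z).round(1))
print('panS',onz(s,298,301.5,70).round(1))
# pan circle in both, by contour of bright grey
for c,(x0,y0,x1,y1),n in((t,(120,170,255,295),'t'),(s,(225,255,375,385),'s')):
    g=cv2.cvtColor(np.ascontiguousarray(c['pixels']),cv2.COLOR_RGB2GRAY)[y0:y1,x0:x1]
    hs=cv2.cvtColor(np.ascontiguousarray(c['pixels']),cv2.COLOR_RGB2HSV)[y0:y1,x0:x1,1]
    th,_=cv2.threshold(g[hs<70].reshape(-1,1),0,255,cv2.THRESH_OTSU)
    m=((g>th)&(hs<70)).astype(np.uint8)
    C=max(cv2.findContours(m,cv2.RETR_EXTERNAL,cv2.CHAIN_APPROX_NONE)[0],key=cv2.contourArea)
    C=cv2.convexHull(C)
    P=np.array([onz(c,p[0]+x0,p[1]+y0,70)[:2] for p in C[:,0]],np.float32)
    print(n,'pan',cv2.minEnclosingCircle(P),th)
E
```

```text
top [444 149  17  16 215] [452.2 156.7] [ 676.1 -292.9   64. ]
top [445 183  23  22 382] [455.8 193.5] [ 600.1 -295.7   64. ]
side [311 126  15  13 143] [317.7 132.1] [ 599.7 -289.1   64. ]
side [286 129  11   9  79] [290.9 132.8] [ 672.1 -271.1   64. ]
pink [ 543.8 -221.3   64. ]
green [ 608.6 -109.3   64. ]
yel [ 450.8 -114.6   64. ]
blue [ 432.2 -308.    64. ]
smallred [ 681.2 -301.8   40. ]
panT [533.6 248.2  70. ]
panS [533.3 247.4  70. ]
t pan ((533.7886962890625, 249.99806213378906), 65.01802825927734) 95.0
s pan ((534.236083984375, 248.53086853027344), 65.19462585449219) 116.0
```

Request:
play_rows:
  commands:
    - {"x":-0.03,"y":-0.01,"z":0,"twist":0}
    - {"x":-0.075,"y":-0.025,"z":0,"twist":0}
    - {"x":-0.12,"y":-0.04,"z":0,"twist":0}
    - {"x":-0.165,"y":-0.055,"z":0,"twist":0}
    - {"x":-0.21,"y":-0.07,"z":0,"twist":0}
    - {"x":-0.255,"y":-0.085,"z":0,"twist":0}
    - {"x":-0.3,"y":-0.1,"z":0,"twist":0}
    - {"x":-0.34,"y":-0.11,"z":0,"twist":0}
  jaw: 0

```text
time: 1.0
tool_pos: [459.0, 278.4, 251.7]
tcp_rot: [-3.141, 0.0, 2.806]
contact_force: [1.0, 0.5, -0.4]
grip_width: 91.5
finger_force: 0.0
```

Request:
play_rows:
  commands:
    - {"x":-0.02,"y":-0.03,"z":0,"twist":0}
    - {"x":-0.045,"y":-0.07,"z":0,"twist":0}
    - {"x":-0.07,"y":-0.11,"z":0,"twist":0}
    - {"x":-0.095,"y":-0.15,"z":0,"twist":0}
    - {"x":-0.12,"y":-0.19,"z":0,"twist":0}
    - {"x":-0.145,"y":-0.23,"z":0,"twist":0}
    - {"x":-0.17,"y":-0.27,"z":0,"twist":0}
    - {"x":-0.195,"y":-0.3,"z":0,"twist":0}

```text
time: 1.8
tool_pos: [542.9, -69.8, 251.7]
tcp_rot: [-3.141, -0.0, 2.805]
contact_force: [0.5, 0.9, -0.2]
grip_width: 91.8
finger_force: 0.0
```

Request:
play_rows:
  commands:
    - {"x":-0.022,"y":-0.03,"z":0,"twist":0}
    - {"x":-0.045,"y":-0.07,"z":0,"twist":0}
    - {"x":-0.07,"y":-0.11,"z":0,"twist":0}
    - {"x":-0.095,"y":-0.145,"z":0,"twist":0}
    - {"x":-0.115,"y":-0.175,"z":0,"twist":0}
    - {"x":-0.127,"y":-0.194,"z":0,"twist":0}
    - {"x":-0.127,"y":-0.194,"z":0,"twist":0}
    - {"x":-0.127,"y":-0.194,"z":0,"twist":0}

```text
time: 2.6
tool_pos: [599.0, -292.1, 251.0]
tcp_rot: [3.141, -0.001, 2.806]
contact_force: [-0.3, 0.6, 0.0]
grip_width: 92.0
finger_force: 0.0
```

```bash
python3 - <<'E'
from h import *
o=bot.get_obs(); print(o['tool_pos'],o['tcp_rot'],o['joint_positions'],o['contact_force'])
t=cap('top','top2.png'); s=cap('side','side2.png')
cv2.imwrite('pics/s2c.png',cv2.resize(cv2.imread('pics/side2.png')[60:260,200:460],None,fx=3,fy=3))
E
```

```text
[ 598.98455493 -292.10755863  250.95854688] [ 3.14077372e+00 -1.31973875e-03  2.80597107e+00] [-5.68849626e-01  6.13459816e-01  1.08044163e+00  4.95406446e-04
  1.44916450e+00 -1.80408430e+00] [-0.27027849  0.59648219  0.00461767]
```

View pics/s2c.png

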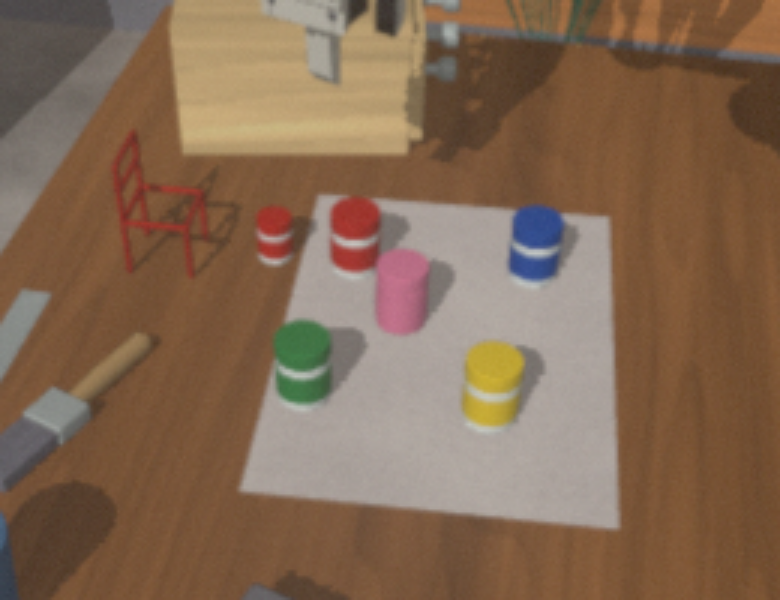

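The crop shows the red pot at (355,235) with its neighbours clear of it, and the gripper still high above. The two views agree to within about 6 mm, so I'll descend.

Request:
play_rows:
  commands:
    - {"x":0,"y":0,"z":0.025,"twist":0}
    - {"x":0,"y":0,"z":0.06,"twist":0}
    - {"x":0,"y":0,"z":0.1,"twist":0}
    - {"x":0,"y":0,"z":0.135,"twist":0}
    - {"x":0,"y":0,"z":0.165,"twist":0}
    - {"x":0,"y":0,"z":0.187,"twist":0}
    - {"x":0,"y":0,"z":0.2,"twist":0}
    - {"x":0,"y":0,"z":0.203,"twist":0}

```text
time: 3.5
tool_pos: [598.8, -290.8, 47.6]
tcp_rot: [3.141, -0.002, 2.808]
contact_force: [0.9, -0.5, -0.3]
grip_width: 91.6
finger_force: 0.0
```

Request:
play_rows:
  commands:
    - {"x":0,"y":0,"z":0,"twist":0}
    - {"x":0,"y":0,"z":0,"twist":0}
    - {"x":0,"y":0,"z":0,"twist":0}
    - {"x":0,"y":0,"z":0,"twist":0}
    - {"x":0,"y":0,"z":0,"twist":0}
    - {"x":0,"y":0,"z":0,"twist":0}
    - {"x":0,"y":0,"z":0,"twist":0}
    - {"x":0,"y":0,"z":0,"twist":0}
  jaw: 1

```text
time: 4.3
tool_pos: [599.4, -292.6, 49.2]
tcp_rot: [-3.141, 0.001, 2.807]
contact_force: [-1.0, -2.1, 3.5]
grip_width: 47.7
finger_force: 30.0
```

```bash
python3 - <<'E'
from h import *
o=bot.get_obs(); print(o['tool_pos'],o['tcp_rot'],o['contact_force'],o['grip_width'],o['finger_force'])
s=cap('side','side3.png')
cv2.imwrite('pics/s3c.png',cv2.resize(cv2.imread('pics/side3.png')[60:260,200:460],None,fx=3,fy=3))
E
```

```text
[ 599.43805536 -292.57227568   49.20681029] [-3.14108180e+00  9.62297748e-04  2.80669244e+00] [-1.01388569 -2.10252348  3.49748295] 47.70867163660901 30.000633001327515
```

View pics/s3c.png

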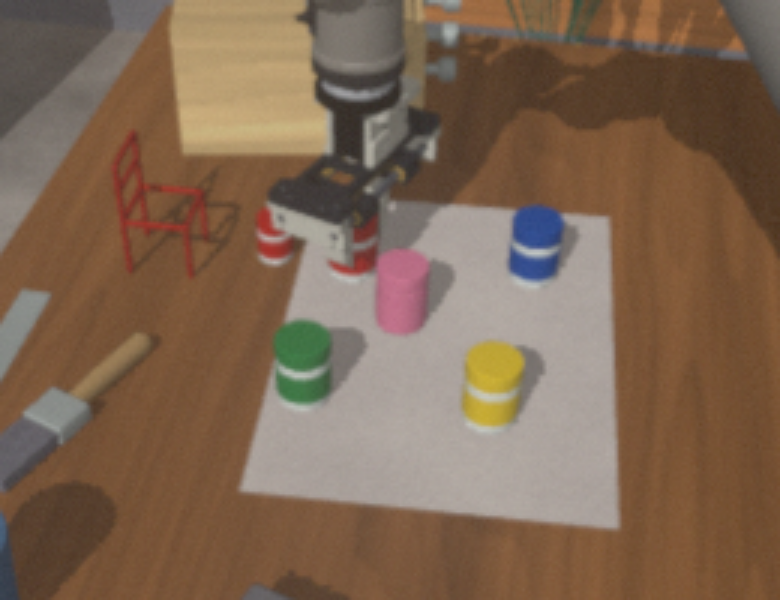

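The jaws stopped at 47.7 mm with 30 N of grip force. That matches the 48 mm pot, and it is still upright between the fingers at crop position (355,250). Next I'll lift it.

Request:
play_rows:
  commands:
    - {"x":0,"y":0,"z":-0.01,"twist":0}
    - {"x":0,"y":0,"z":-0.03,"twist":0}
    - {"x":0,"y":0,"z":-0.06,"twist":0}
    - {"x":0,"y":0,"z":-0.09,"twist":0}
    - {"x":0,"y":0,"z":-0.12,"twist":0}
    - {"x":0,"y":0,"z":-0.14,"twist":0}
    - {"x":0,"y":0,"z":-0.15,"twist":0}
    - {"x":0,"y":0,"z":-0.15,"twist":0}

```text
time: 5.15
tool_pos: [599.7, -292.0, 199.9]
tcp_rot: [-3.142, 0.002, 2.807]
contact_force: [0.3, -0.7, -1.3]
grip_width: 47.4
finger_force: 30.0
```

Request:
play_rows:
  commands:
    - {"x":0.008,"y":0.015,"z":0,"twist":0}
    - {"x":0.02,"y":0.042,"z":0,"twist":0}
    - {"x":0.036,"y":0.075,"z":0,"twist":0}
    - {"x":0.053,"y":0.11,"z":0,"twist":0}
    - {"x":0.07,"y":0.145,"z":0,"twist":0}
    - {"x":0.087,"y":0.18,"z":0,"twist":0}
    - {"x":0.105,"y":0.215,"z":0,"twist":0}
    - {"x":0.122,"y":0.25,"z":0,"twist":0}

```text
time: 5.95
tool_pos: [564.8, -14.1, 196.9]
tcp_rot: [-3.141, -0.003, 2.807]
contact_force: [1.2, 0.3, -0.8]
grip_width: 47.6
finger_force: 30.0
```

Request:
play_rows:
  commands:
    - {"x":0.017,"y":0.035,"z":0,"twist":0}
    - {"x":0.034,"y":0.07,"z":0,"twist":0}
    - {"x":0.051,"y":0.105,"z":0,"twist":0}
    - {"x":0.068,"y":0.14,"z":0,"twist":0}
    - {"x":0.084,"y":0.172,"z":0,"twist":0}
    - {"x":0.098,"y":0.2,"z":0,"twist":0}
    - {"x":0.109,"y":0.223,"z":0,"twist":0}
    - {"x":0.117,"y":0.239,"z":0,"twist":0}

```text
time: 6.75
tool_pos: [532.8, 250.0, 196.8]
tcp_rot: [-3.14, -0.003, 2.808]
contact_force: [0.6, -0.4, -2.0]
grip_width: 47.6
finger_force: 30.0
```

Request:
play_rows:
  commands:
    - {"x":0,"y":0,"z":0.005,"twist":0}
    - {"x":0,"y":0,"z":0.015,"twist":0}
    - {"x":0,"y":0,"z":0.025,"twist":0}
    - {"x":0,"y":0,"z":0.035,"twist":0}
    - {"x":0,"y":0,"z":0.042,"twist":0}
    - {"x":0,"y":0,"z":0.045,"twist":0}
    - {"x":0,"y":0,"z":0.045,"twist":0}
    - {"x":0,"y":0,"z":0.045,"twist":0}

```text
time: 7.55
tool_pos: [534.5, 248.3, 154.1]
tcp_rot: [3.141, 0.001, 2.807]
contact_force: [0.3, -0.2, -2.6]
grip_width: 47.4
finger_force: 30.0
```

```bash
python3 - <<'E'
from h import *
o=bot.get_obs(); print(o['time'],o['tool_pos'],o['tcp_rot'],o['contact_force'],o['grip_width'],o['finger_force'])
s=cap('side','side4.png'); t=cap('top','top4.png')
cv2.imwrite('pics/s4c.png',cv2.resize(cv2.imread('pics/side4.png')[200:390,200:400],None,fx=3,fy=3))
E
```

```text
7.55 [534.49056551 248.25106106 154.05863276] [3.14109552e+00 5.65283261e-04 2.80664819e+00] [ 0.28947143 -0.19924467 -2.61468064] 47.36785989102807 29.999732673168182
```

View pics/s4c.png

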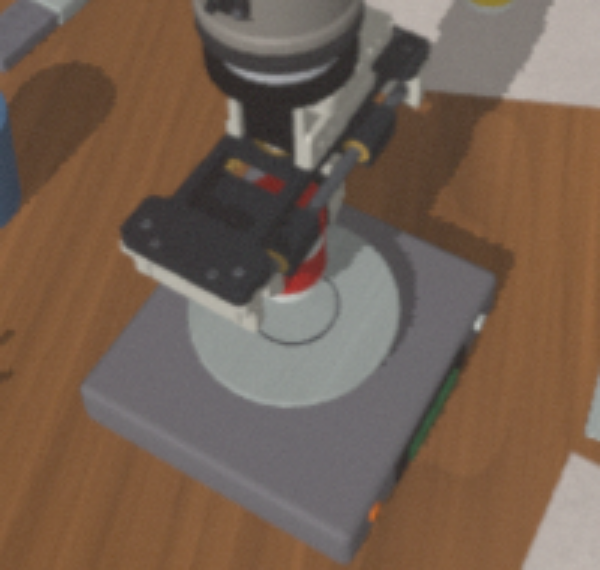

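The pot hangs just above the pan, with its right edge near crop (326,260), which is about (309,287) in the full picture. The circle is at crop (300,305). Next I'll check how far the pot's axis sits from the TCP.

```bash
python3 - <<'E'
from h import *
o=bot.get_obs(); p=np.array([533.6,249.0])
s=bot.capture('side')
hsv=cv2.cvtColor(np.ascontiguousarray(s['pixels']),cv2.COLOR_RGB2HSV)
m=sum(cv2.inRange(hsv,np.array(a),np.array(b)) for a,b in RED)
for v in range(276,300,2):
    xs=np.where(m[v,285:330])[0]
    if len(xs)==0: continue
    u=xs.max()+285+0.5
    e,d=ray(s,u,v); d=d[:2]/np.hypot(*d[:2]); n=np.array([-d[1],d[0]])
    # signed offset of axis from ray
    print(v,u,n.round(2),round(float(n@(p-e[:2])),1))
E
```

```text
292 303.5 [0.97 0.24] 11.3
294 302.5 [0.97 0.25] 9.4
296 298.5 [0.96 0.26] 2.1
```

```bash
python3 - <<'E'
from h import *
p=np.array([533.6,249.0]); im=cv2.imread('pics/side4.png').astype(int)
c=bot.capture('side')
for v in range(270,294,3):
    r=im[v,285:330]; k=np.where((r[:,2]-r[:,1]>40)&(r[:,2]>1.6*r[:,1]))[0]
    if len(k)==0: print(v,'none'); continue
    u=k.max()+285.5; e,d=ray(c,u,v); d=d[:2]/np.hypot(*d[:2]); n=np.array([-d[1],d[0]])
    print(v,u,n.round(2),round(float(n@(p-e[:2])),1))
E
```

```text
270 308.5 [0.98 0.22] 20.8
273 308.5 [0.98 0.22] 20.7
276 307.5 [0.97 0.22] 18.9
279 none
282 307.5 [0.97 0.22] 18.7
285 307.5 [0.97 0.22] 18.6
288 307.5 [0.97 0.22] 18.5
291 306.5 [0.97 0.23] 16.6
```

Request:
play_rows:
  commands:
    - {"x":0.002,"y":0,"z":0.004,"twist":0}
    - {"x":0.002,"y":0,"z":0.01,"twist":0}
    - {"x":0.002,"y":0,"z":0.016,"twist":0}
    - {"x":0.002,"y":0,"z":0.021,"twist":0}
    - {"x":0.002,"y":0,"z":0.026,"twist":0}
    - {"x":0.002,"y":0,"z":0.029,"twist":0}
    - {"x":0.002,"y":0,"z":0.031,"twist":0}
    - {"x":0.002,"y":0,"z":0.032,"twist":0}

```text
time: 8.55
tool_pos: [532.3, 248.9, 121.5]
tcp_rot: [3.142, -0.0, 2.807]
contact_force: [0.3, -0.2, -1.4]
grip_width: 47.5
finger_force: 30.0
```

Request:
play_rows:
  commands:
    - {"x":0,"y":0,"z":0.001,"twist":0}
    - {"x":0,"y":0,"z":0.002,"twist":0}
    - {"x":0,"y":0,"z":0.003,"twist":0}
    - {"x":0,"y":0,"z":0.004,"twist":0}
    - {"x":0,"y":0,"z":0.005,"twist":0}
    - {"x":0,"y":0,"z":0.006,"twist":0}
    - {"x":0,"y":0,"z":0.007,"twist":0}
    - {"x":0,"y":0,"z":0.007,"twist":0}

```text
time: 9.35
tool_pos: [532.4, 249.0, 114.8]
tcp_rot: [3.141, 0.0, 2.807]
contact_force: [-0.5, -0.3, -0.4]
grip_width: 47.7
finger_force: 30.0
```

```bash
python3 - <<'E'
from h import *
o=bot.get_obs(); print(o['time'],o['tool_pos'],o['contact_force'],o['grip_width'])
cap('side','side5.png')
cv2.imwrite('pics/s5c.png',cv2.resize(cv2.imread('pics/side5.png')[200:390,200:400],None,fx=3,fy=3))
E
```

```text
9.35 [532.41515073 248.98995883 114.76296555] [-0.46095084 -0.29779676 -0.4190611 ] 47.659585527177086
```

View pics/s5c.png

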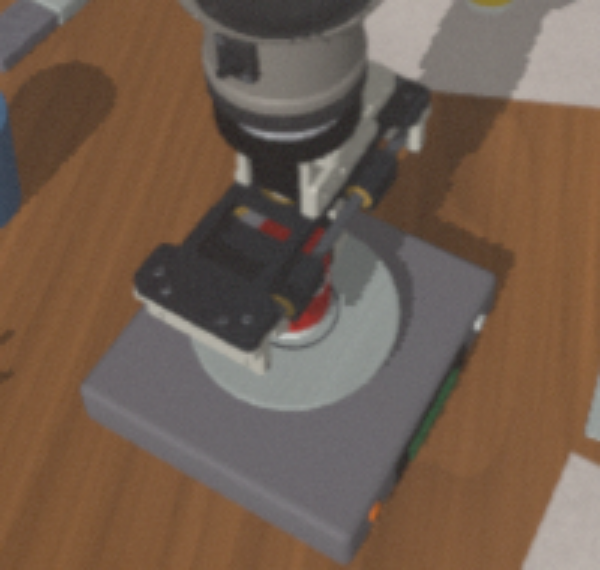

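The pot's base sits inside the faint circle at crop (300,325), and the force reading shows the pan already carries most of its weight. I'll release it.

Request:
play_rows:
  commands:
    - {"x":0,"y":0,"z":0,"twist":0}
    - {"x":0,"y":0,"z":0,"twist":0}
    - {"x":0,"y":0,"z":0,"twist":0}
    - {"x":0,"y":0,"z":0,"twist":0}
    - {"x":0,"y":0,"z":0,"twist":0}
    - {"x":0,"y":0,"z":0,"twist":0}
    - {"x":0,"y":0,"z":0,"twist":0}
    - {"x":0,"y":0,"z":0,"twist":0}
  jaw: 0

```text
time: 10.2
tool_pos: [532.3, 248.9, 114.7]
tcp_rot: [3.142, 0.0, 2.807]
contact_force: [0.9, 0.2, -0.3]
grip_width: 91.7
finger_force: 0.0
```

Request:
play_rows:
  commands:
    - {"x":0,"y":0,"z":-0.005,"twist":0}
    - {"x":0,"y":0,"z":-0.02,"twist":0}
    - {"x":0,"y":0,"z":-0.045,"twist":0}
    - {"x":0,"y":0,"z":-0.075,"twist":0}
    - {"x":0,"y":0,"z":-0.105,"twist":0}
    - {"x":0,"y":0,"z":-0.13,"twist":0}
    - {"x":0,"y":0,"z":-0.145,"twist":0}
    - {"x":0,"y":0,"z":-0.15,"twist":0}

```text
time: 11.0
tool_pos: [532.9, 249.1, 267.2]
tcp_rot: [3.139, 0.003, 2.807]
contact_force: [-0.8, -0.0, -0.2]
grip_width: 91.8
finger_force: 0.0
```

Request:
play_rows:
  commands:
    - {"x":0.02,"y":0,"z":0,"twist":0}
    - {"x":0.05,"y":0,"z":0,"twist":0}
    - {"x":0.08,"y":0,"z":0,"twist":0}
    - {"x":0.11,"y":0,"z":0,"twist":0}
    - {"x":0.13,"y":0,"z":0,"twist":0}
    - {"x":0.14,"y":0,"z":0,"twist":0}
    - {"x":0.14,"y":0,"z":0,"twist":0}
    - {"x":0.14,"y":0,"z":0,"twist":0}

```text
time: 11.8
tool_pos: [400.7, 294.8, 264.6]
tcp_rot: [3.142, 0.0, 2.807]
contact_force: [-0.0, 0.0, -0.2]
grip_width: 91.9
finger_force: 0.0
```

```bash
python3 - <<'E'
from h import *
o=bot.get_obs(); print(o['time'],o['tool_pos'],o['contact_force'],o['grip_width'])
cap('side','side6.png'); cap('top','top6.png')
a=cv2.resize(cv2.imread('pics/side6.png')[200:390,200:400],None,fx=2,fy=2)
b=cv2.resize(cv2.imread('pics/top6.png')[140:330,90:290],None,fx=2,fy=2)
cv2.imwrite('pics/c6.png',np.hstack([a,b]))
E
```

```text
11.8 [400.74708039 294.80281967 264.60195372] [-0.00815505  0.03868308 -0.24441657] 91.87743507662755
```

View pics/c6.png

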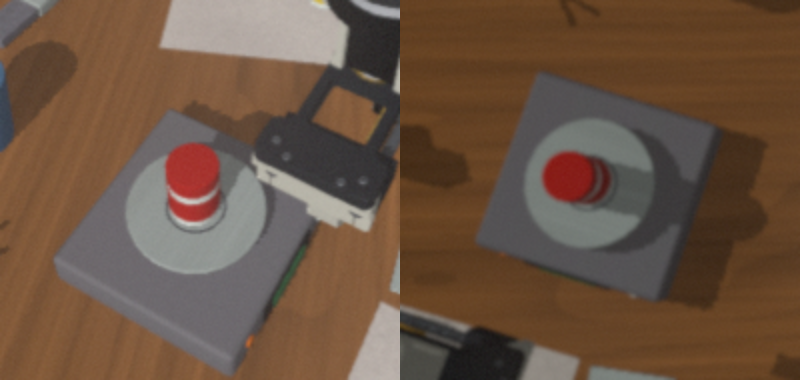

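The pot stands upright inside the circle, with its lid at crop (193,165) in the side view and (568,177) in the top view. The gripper is clear of it. One quick check of the centring before I hand in.

```bash
python3 - <<'E'
from h import *
t=bot.capture('top'); s=bot.capture('side')
print(onz(t,174,228.5,128.5),onz(s,296.5,281,128.5))
E
```

```text
[534.11144505 246.85411136 128.5       ] [535.28418493 243.0550012  128.5       ]
```

```bash
python3 -c "
from plant import bot
print(bot.close_job())"
```

```text
the job is handed in; nothing more can be done
None
```

The red pot was upright on the scale pan, about 2–6 mm off centre by the two camera views, with the gripper clear and nothing else on the pan when I handed in at about 12 s; the pan's travel wasn't measured, but I lowered the pot slowly and let go with most of its weight already on the spring.

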